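Hang the two dippers back on their rinse jars

TASK

The two steel dippers have drained. Take each off its leaning stand and hang it by its own hook over the front rim (the one facing the robot) of its jar, cup inside and hook outside, the wide dipper in the wide jar and the slim one in the slim jar. Lower them gently so that the hooks sit right down on the rim and the dippers hang straight, and leave the other things on the bench where they stand.

Things in the scene. Friction and masses are not known exactly. Their poses are not given: they have to be found in the camera images.
- wide_dipper: The wide steel dipper, 200 mm long, 0.1-0.17 kg: round cup 60 mm wide, 45 mm high at the lower end of a straight flat handle. Origin: bottom end, middle of the handle's flat back face. z runs up the handle, x from the back towards the cup (cup axis at x=30 mm), y across. Starts leaning 25 deg from vertical on its stand, grip towards the robot, hook under; set upright, its hook side faces the robot.
- slim_dipper: The slim steel dipper, 200 mm long, 0.1-0.17 kg: round cup 40 mm wide, 65 mm high at the lower end of a straight flat handle. Origin: bottom end, middle of the handle's flat back face. z runs up the handle, x from the back towards the cup (cup axis at x=20 mm), y across. Starts leaning 30 deg from vertical on its stand, grip towards the robot, hook under; set upright, its hook side faces the robot.
- wide_dipper_hook (a point): Hook of the wide dipper, on the back (-x) of the handle: strip 20 mm wide going out 15 mm at z=105 to 109 mm, then down to z=80 mm; slot between strip and handle 12 mm wide. The point is the top of the slot, mid-slot: (-6, 0, 105) mm in the dipper's frame, same axes.
- wide_dipper_grip (a point): Centre of the wide dipper's black grip, at (2, 0, 168) mm in the dipper's frame, same axes. Grip: 22 mm wide (y), 14 mm thick (x), from z=136 to 200 mm; below it the bare handle is 20 mm wide, 4 mm thick.
- wide_dipper_cup (a point): Middle of the wide dipper cup, on the cup axis 20 mm above its underside, same axes as the dipper.
- slim_dipper_hook (a point): Hook of the slim dipper, on the back (-x) of the handle: strip 20 mm wide going out 15 mm at z=105 to 109 mm, then down to z=80 mm; slot between strip and handle 12 mm wide. The point is the top of the slot, mid-slot: (-6, 0, 105) mm in the dipper's frame, same axes.
- slim_dipper_grip (a point): Centre of the slim dipper's black grip, at (2, 0, 168) mm in the dipper's frame, same axes. Grip: 22 mm wide (y), 14 mm thick (x), from z=136 to 200 mm; below it the bare handle is 20 mm wide, 4 mm thick.
- slim_dipper_cup (a point): Middle of the slim dipper cup, on the cup axis 20 mm above its underside, same axes as the dipper.
- wide_jar: The wide open rectangular steel jar, heavy and fixed: inside 90 mm (its x) by 84 mm (its y), walls and floor 5 mm thick, 140 mm high. Origin: centre of its underside, on the worktop; z up; its -x wall is the front wall, facing the robot. Wire lugs stick out 15 mm at its sides, 108 mm up.
- slim_jar: The slim open rectangular steel jar, heavy and fixed: inside 70 mm (its x) by 56 mm (its y), walls and floor 5 mm thick, 140 mm high. Origin: centre of its underside, on the worktop; z up; its -x wall is the front wall, facing the robot. Wire lugs stick out 15 mm at its sides, 108 mm up.
- wide_jar_rim (a point): Middle of the top edge of the wide jar's front wall (5 mm thick, mid-thickness), 140 mm above the worktop; axes as the jar's: x to the rear, into the jar.
- slim_jar_rim (a point): Middle of the top edge of the slim jar's front wall (5 mm thick, mid-thickness), 140 mm above the worktop; axes as the jar's: x to the rear, into the jar.
- wide_stand: Fixed steel draining stand of the wide dipper: back plate 74 mm wide leaning 25 deg towards its own -x, 74 mm long up the handle, with bottom ledge and 45 mm side lips; the dipper lifts straight up out of it. Base plate 84 mm wide, from x=-20 to 86 mm; origin on the worktop, z up; the dipper starts with its origin 20 mm ahead (x) and 14 mm up.
- slim_stand: Fixed steel draining stand of the slim dipper: back plate 54 mm wide leaning 30 deg towards its own -x, 74 mm long up the handle, with bottom ledge and 45 mm side lips; the dipper lifts straight up out of it. Base plate 64 mm wide, from x=-23 to 67 mm; origin on the worktop, z up; the dipper starts with its origin 20 mm ahead (x) and 14 mm up.
- wash_bottle: Bystander, loose: white plastic wash bottle with a bent spout, 68x111x236 mm high (the tallest thing among the work); origin at the centre of its underside.
- flask_amber: Bystander, loose: conical flask, 66 mm wide, 105 mm high; origin at the centre of its underside.
- weighing_bottle: Bystander, loose: small glass weighing bottle with knobbed lid, 41 mm wide, 52 mm high; origin at the centre of its underside.
- tape_roll: Bystander, loose: roll of tape lying flat, 98 mm wide, 25 mm high; origin at the centre of its underside.
- crucible: Bystander, loose: white lidded crucible, 43 mm wide, 46 mm high; origin at the centre of its underside.
- dropper_1: Bystander, loose: small dropper bottle, 38 mm wide, 108 mm high; origin at the centre of its underside.
Not all that is in view belongs to the job. What is shaped like the wide_dipper but pink is not meant.

How it is judged:
By the outcome, as a careful person would: the job done as asked, in the order asked, and still so for the second after the job is handed in, with the robot touching nothing.
It also fails if it takes over 67 s, if anything falls off the work surface, if the arm or the gripper's body presses on something with over 40 N, if the wrist force passes 120 N, or if a joint passes its speed limit or range.

ROBOT

A 6-joint arm with a two-finger parallel gripper is mounted at the origin on a cart in front of the work surface, level with it; the furniture and walls round the work are solid. World frame = base frame: x ahead of the robot, y to its left, z up, the work surface at z = 0. Lengths are in m, angles in rad, forces in N, time in s.
With the tool pointing down it reaches from about 0.375 to 0.925 m from the base axis. Payload 5.7 kg.
Tool frame: the origin (TCP) lies at the very end of the fingers, on their centre line; the grasp point (between the pads) lies behind it (ctrl.hold_point_z is the y of the grasp point in the tool frame, in m); y points along the fingers, x is the direction in which the jaws open and shut, and the axes are right-handed (so a half turn about y gives the same grasp; the last joint's range is limited). The gripper opens to 88 mm and grips with 3 to 60 N. Pads are 20 mm wide; open, the fingers measure 115 mm over their backs; the gripper's body (75 mm by 178 mm) begins 61 mm behind the grasp point.
Start: joints at [1.013, 0.359, 1.51, -0, 1.272, -0.115], TCP at [0.257, 0.542, 0.186] pointing down, gripper open.
Joint ranges: [-2.97, 2.97], [-1.01, 2.36], [0.21, 2.38], [-0.96, 4.11], [0.2, 2.71], [-2.98, 2.98]. Speed limits (rad/s): [2.39, 2.39, 3.14, 3.14, 3.14, 3.14].

INTERFACE

Orientations are given as a 3x3 rotation matrix whose columns are the frame's x, y, z axes.
In Python, from rig import ctrl gives the robot as it stands. Calls block until the motion is done:
- ctrl.move_pose(position, orientation): joint-space move of the TCP to a pose.
- ctrl.move_linear(position, attitude=None, vel=0.15): straight line of the TCP; attitude=None keeps the orientation; vel is the mean speed in m/s.
- ctrl.move_j(angles): joint-space move.
- ctrl.command_gripper(opening): opening from 0.0 (shut) to 1.0 (fully open); the grip force is fixed at half the most; returns when the fingers have stopped.
- ctrl.dwell(seconds).
- ctrl.inverse_kinematics(position, orientation): joint angles nearest the present ones, or None.
- ctrl.observe(): the state.
- ctrl.get_image(name): name is "side" or "top" or "wrist"; returns a dict with "color" (420x560x3 uint8, red, green, blue), "depth" (420x560 float32, m along the optical axis (not along the pixel's ray), 0 where there is no reading), "fx", "fy", "cx", "cy" (pixels), "rvec" (rotation vector, rad) and "tvec" (3), from world to camera coordinates, as OpenCV has them. Camera axes: x right, y down, z forward; pixel columns grow to the right and rows downward; lengths in m; the calibration is good to about 2 mm. A picture is of the moment at which its call begins.
A pose or a line that the arm cannot do raises ctrl.IKError and nothing moves.
- ctrl.job_done(): hands the job in, once; it reports no verdict.
Trained networks look in the newest picture that a camera, given by its name, has taken for a name from the list of things; names that differ only in an ending like _2 or _b are one class to them, and where a whole thing is asked for, a point or a joint stands for the part that bears it (a point fixed in the world has none). Each returns a list of dicts, best first, with "p" (0 to 1); they miss things now and then, are a little off and sometimes report something else, mostly with a low value. They report only what shows in the picture. A call takes as long as a camera call. They do not tell look-alikes from the thing itself.
- ctrl.look_for(thing, camera): "point" ([row, column] in pixels, amid what is visible of it).
The state is a dict: "t": time; "qpos": joint angles; "joint_velocities": joint speeds; "joint_torque": joint torques, N m; "ee_pos": TCP position; "orientation": TCP orientation; "ft_force": force on the tool from outside, world axes, zero at the start; "moment": the same for the moment, N m; "opening": opening from 0.0 (shut) to 1.0 (fully open).
Only numpy, scipy, OpenCV 4.12 (cv2) and the standard library are available. Lean on these libraries where they do the work, as an engineer would, in place of code of your own. Each camera call takes 0.05 s, during which the arm holds its last target. There are 200 camera calls.

## Working session

There is one attempt and no reset: what is moved stays moved. The work goes in short steps, each a Python script; the robot and the scene stay as the last script left them, time stands still between calls to the robot, and variables do not carry over. Pictures are saved under pics/ and viewed, about 8 in all and at most 12, crops included, and the job is handed in when it is done.

```bash
ls; mkdir -p pics; cat > h.py <<'E'
import numpy as np, cv2
from rig import ctrl
def P(im,r,c,d=None):
    R=cv2.Rodrigues(np.array(im["rvec"],float))[0]; t=np.array(im["tvec"],float).ravel()
    if d is None: d=im["depth"][int(round(r)),int(round(c))]
    p=np.array([(c-im["cx"])/im["fx"]*d,(r-im["cy"])/im["fy"]*d,d])
    return R.T@(p-t)
def cloud(im):
    R=cv2.Rodrigues(np.array(im["rvec"],float))[0]; t=np.array(im["tvec"],float).ravel()
    d=im["depth"].astype(float); v,u=np.mgrid[:d.shape[0],:d.shape[1]]
    p=np.stack([(u-im["cx"])/im["fx"]*d,(v-im["cy"])/im["fy"]*d,d],-1)
    w=(p-t)@R; w[d<=0]=np.nan; return w
def save(im,n): cv2.imwrite(f"pics/{n}.png",im["color"][...,::-1])
E
python3 - <<'E'
from h import *
np.set_printoptions(precision=3,suppress=True)
for cam in ("top","side"):
    im=ctrl.get_image(cam); save(im,cam+"0"); np.savez(cam+"0.npz",**im)
    R=cv2.Rodrigues(np.array(im["rvec"],float))[0]; print(cam,"campos",-R.T@np.array(im["tvec"]).ravel(), "fwd",R[2],im["fx"])
    for n in ["wide_dipper","slim_dipper","wide_dipper_grip","slim_dipper_grip","wide_jar","slim_jar","wide_jar_rim","slim_jar_rim","wide_stand","slim_stand","wash_bottle"]:
        for d in ctrl.look_for(n,cam)[:3]:
            r,c=d["point"]; print(n,round(d["p"],2),np.array([r,c]).round(),P(im,r,c))
o=ctrl.observe(); print(o["t"],o["ee_pos"],o["orientation"],o["opening"],ctrl.hold_point_z)
E
```

```text
pics
top campos [ 0.333 -0.087  1.589] fwd [ 0.158  0.018 -0.987] 444.35508092386476
wide_dipper 0.87 [186. 191.] [0.649 0.269 0.02 ]
wide_dipper 0.55 [258. 164.] [0.387 0.339 0.051]
slim_dipper 0.76 [188. 238.] [0.643 0.097 0.036]
wide_dipper_grip 0.96 [261. 166.] [0.375 0.331 0.059]
wide_dipper_grip 0.66 [184. 192.] [0.653 0.265 0.023]
slim_dipper_grip 0.73 [191. 239.] [0.625 0.088 0.061]
wide_jar 0.58 [217. 366.] [ 0.554 -0.365  0.007]
slim_jar 0.69 [218. 367.] [ 0.552 -0.37   0.003]
slim_jar 0.68 [213. 302.] [ 0.564 -0.134 -0.001]
wide_jar_rim 0.74 [220. 367.] [ 0.544 -0.368  0.004]
slim_jar_rim 0.97 [214. 308.] [ 0.558 -0.155  0.004]
slim_jar_rim 0.19 [184. 191.] [0.655 0.267 0.025]
wide_stand 0.69 [190. 201.] [0.634 0.234 0.011]
wide_stand 0.3 [188. 237.] [0.643 0.101 0.028]
slim_stand 0.62 [190. 242.] [0.629 0.078 0.067]
wash_bottle 0.65 [193. 264.] [ 0.607 -0.003  0.142]
side campos [0.555 0.762 0.835] fwd [ 0.002 -0.775 -0.633] 417.7905780308431
wide_dipper 0.91 [390. 375.] [0.381 0.338 0.006]
wide_dipper 0.73 [338. 252.] [0.636 0.236 0.042]
wide_dipper 0.17 [168. 290.] [ 0.
[... 253 characters left out ...]
63.] [0.612 0.097 0.084]
wide_jar 0.58 [169. 291.] [ 0.537 -0.3    0.121]
slim_jar 0.78 [214. 288.] [ 0.549 -0.102  0.109]
wide_jar_rim 0.73 [167. 291.] [ 0.537 -0.297  0.13 ]
slim_jar_rim 0.92 [216. 287.] [ 0.552 -0.112  0.094]
slim_jar_rim 0.67 [338. 248.] [0.645 0.229 0.032]
slim_jar_rim 0.25 [168. 291.] [ 0.537 -0.298  0.127]
wide_stand 0.59 [361. 249.] [0.639 0.29  0.043]
slim_stand 0.76 [299. 252.] [0.642 0.125 0.037]
slim_stand 0.56 [228. 344.] [ 0.383 -0.165 -0.004]
wash_bottle 0.75 [245. 258.] [0.625 0.043 0.136]
wash_bottle 0.24 [338. 248.] [0.646 0.228 0.033]
1.2 [0.257 0.542 0.186] [[ 0.428 -0.    -0.904]
 [ 0.904 -0.     0.428]
 [-0.    -1.    -0.   ]] 1.0017482008496434 -0.0187
```

```bash
python3 - <<'E'
import cv2
a=cv2.imread("pics/top0.png")[130:310,120:420]; cv2.imwrite("pics/a.png",cv2.resize(a,None,fx=2.66,fy=2.66,interpolation=cv2.INTER_CUBIC))
E
```

```text
(no output)
```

View pics/a.png

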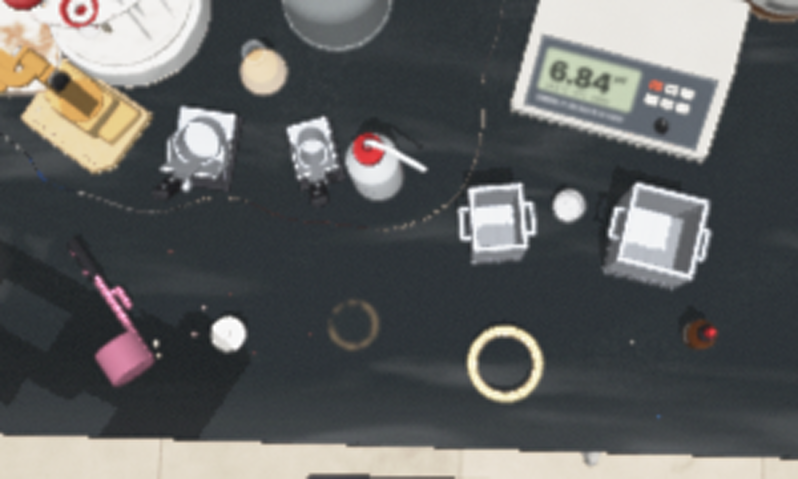

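View pics/side0.png

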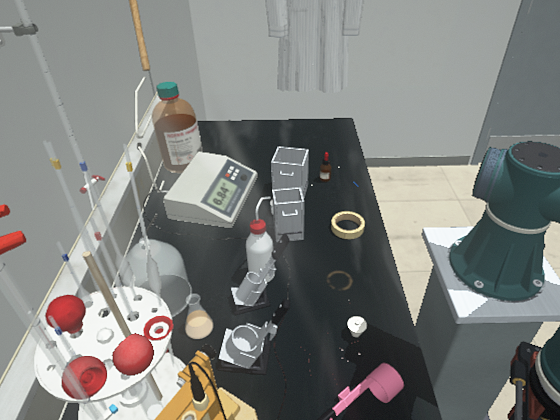

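The crop shows the steel wide dipper on its stand at full-image (185,193), the slim dipper at (187,238), the slim jar at (213,307) and the wide jar at (217,367). The wash bottle (192,264) stands close to the slim dipper. There are two candidates for the wide dipper: the pink one lying flat at (258,164), which is the look-alike, and the steel one on the stand at (185,193), which is the one meant. Next I'll measure the clouds.

```bash
python3 - <<'E'
from h import *
np.set_printoptions(precision=4,suppress=True)
ims={k:dict(np.load(k+"0.npz")) for k in("top","side")}
W=np.concatenate([cloud(i).reshape(-1,3) for i in ims.values()]);C=np.concatenate([i["color"].reshape(-1,3) for i in ims.values()]).astype(int)
src=np.r_[np.zeros(420*560),np.ones(420*560)]
for n,(x,y) in dict(slim_jar=(.56,-.13),wide_jar=(.55,-.36)).items():
    for s in(0,1):
        m=(abs(W[:,0]-x)<.09)&(abs(W[:,1]-y)<.09)&(W[:,2]>.132)&(W[:,2]<.15)&(src==s)
        q=W[m]; r=cv2.minAreaRect((q[:,:2]*1000).astype(np.float32)); print(n,s,m.sum(),r,q[:,2].mean())
for n,(x,y) in dict(wide=(.64,.25),slim=(.63,.09),bottle=(.61,.02)).items():
    for s in(0,1):
        b=(abs(W[:,0]-x)<.12)&(abs(W[:,1]-y)<(.03 if n=="bottle" else .07))&(src==s)
        dark=b&(W[:,2]>.07)&(C.max(1)<70); q=W[dark]
        print(n,s,"dark n",len(q), q.min(0) if len(q) else"", q.mean(0) if len(q) else "", q.max(0) if len(q) else "")
        q=W[b&(W[:,2]>.05)]; print("  >5cm",len(q),q.min(0),q.max(0))
E
```

```text
slim_jar 0 138 ((548.4451904296875, -146.31015014648438), (80.5808334350586, 66.22840881347656), 6.334651947021484) 0.13922137224406445
slim_jar 1 217 ((550.696044921875, -143.94505310058594), (80.07221221923828, 71.92858123779297), 6.965386867523193) 0.13700673184410747
wide_jar 0 198 ((538.31787109375, -350.2065124511719), (94.7568130493164, 101.11846160888672), 77.40640258789062) 0.13887019389514763
wide_jar 1 214 ((540.1535034179688, -348.0517272949219), (102.6751937866211, 100.05245971679688), 77.35960388183594) 0.13683921489434167
wide 0 dark n 61 [0.5526 0.2478 0.1447] [0.5657 0.2582 0.1823] [0.5881 0.2718 0.2009]
  >5cm 333 [0.5526 0.1801 0.0502] [0.7599 0.3192 0.5583]
wide 1 dark n 227 [0.5527 0.2521 0.1402] [0.5697 0.2673 0.1757] [0.5891 0.2751 0.1987]
  >5cm 1179 [0.5527 0.1801 0.05  ] [0.76   0.3195 0.5612]
slim 0 dark n 54 [0.5495 0.0604 0.1434] [0.5652 0.0733 0.1759] [0.5861 0.0885 0.1937]
  >5cm 343 [0.5495 0.0201 0.0504] [0.7485 0.1595 0.1957]
slim 1 dark n 148 [0.5515 0.0644 0.135 ] [0.5685 0.0819 0.1666] [0.5893 0.0909 0.1909]
  >5cm 1829 [0.5515 0.02   0.0501] [0.6743 0.129  0.2229]
bottle 0 dark n 0   
  >5cm 319 [ 0.5882 -0.0098  0.0522] [0.6535 0.0467 0.237 ]
bottle 1 dark n 0   
  >5cm 1071 [ 0.5911 -0.0099  0.0501] [0.6574 0.05   0.2349]
```

```bash
cat >> h.py <<'E'
def Rd(yaw,lean):  # dipper orientation: lean towards its own -x
    c,s=np.cos(yaw),np.sin(yaw); l=lean
    Rz=np.array([[c,-s,0],[s,c,0],[0,0,1.]])
    Ry=np.array([[np.cos(l),0,-np.sin(l)],[0,1,0],[np.sin(l),0,np.cos(l)]])
    return Rz@Ry
def Rtool(R): # dipper rot -> tool rot, fingers down handle, jaws across y
    return np.stack([R[:,1],-R[:,2],-R[:,0]],1)
HZ=abs(ctrl.hold_point_z)
def tcp(o,R,zg=.168,back=0.): # TCP for holding dipper at origin o
    return np.array(o)+R@np.array([.002,0,zg-HZ+back])
E
python3 - <<'E'
from h import *
np.set_printoptions(precision=4,suppress=True)
ims={k:dict(np.load(k+"0.npz")) for k in("top","side")}
W=np.concatenate([cloud(i).reshape(-1,3) for i in ims.values()]);C=np.concatenate([i["color"].reshape(-1,3) for i in ims.values()]).astype(int)
for n,(x,y,l) in dict(wide=(.64,.25,25),slim=(.63,.09,30)).items():
    b=(abs(W[:,0]-x)<.12)&(abs(W[:,1]-y)<.07)&(W[:,2]>.07)&(C.max(1)<70); q=W[b]
    e=np.linalg.svd(q-q.mean(0),full_matrices=False)[2][0]; e*=np.sign(e[2])
    yaw=np.arctan2(-e[1],-e[0]); print(n,q.mean(0),e,np.degrees([np.arccos(e[2]),yaw]))
    # stand base low points
    m=(abs(W[:,0]-x)<.12)&(abs(W[:,1]-y)<.07)&(W[:,2]>.035)&(W[:,2]<.12)&(C.min(1)>90)
    q=W[m]; r=cv2.minAreaRect((q[:,:2]*1000).astype(np.float32)); print(r)
E
```

```text
wide [0.5689 0.2653 0.1771] [-0.4664 -0.0514  0.8831] [27.9838  6.2931]
((670.127685546875, 249.57899475097656), (179.50173950195312, 139.2613983154297), 0.06802676618099213)
slim [0.5676 0.0796 0.1691] [-0.488  -0.2367  0.8401] [32.8455 25.8794]
((651.7456665039062, 102.39373016357422), (204.84239196777344, 95.7642593383789), 54.88895797729492)
```

```bash
python3 - <<'E'
from h import *
np.set_printoptions(precision=4,suppress=True)
g=np.array([.572,.261,.168]); R=Rd(np.radians(-6),np.radians(25))
o=g-R@[.002,0,.168]
print("origin",o)
p=tcp(o,R,back=.16); 
print(ctrl.inverse_kinematics(p,Rtool(R)))
ctrl.move_pose(p,Rtool(R)); 
im=ctrl.get_image("wrist"); save(im,"w1"); np.savez("w1.npz",**im)
ob=ctrl.observe(); print(ob["t"],ob["ee_pos"],p,ob["qpos"])
Rc=cv2.Rodrigues(np.array(im["rvec"],float))[0]; cp=-Rc.T@np.array(im["tvec"]).ravel()
print("cam in tool",ob["orientation"].T@(cp-ob["ee_pos"]),ob["orientation"].T@Rc.T)
E
```

```text
origin [0.6408 0.2538 0.0149]
[ 0.5468  0.0594  1.7248 -0.3048  1.0235 -0.8038]
2.6417 [0.5123 0.268  0.2956] [0.5126 0.2672 0.2961] [ 0.5479  0.0603  1.7245 -0.3043  1.0236 -0.8033]
cam in tool [ 0.0005 -0.2005  0.078 ] [[ 1.     -0.0012 -0.0011]
 [ 0.0007 -0.284   0.9588]
 [-0.0014 -0.9588 -0.284 ]]
```

View pics/w1.png

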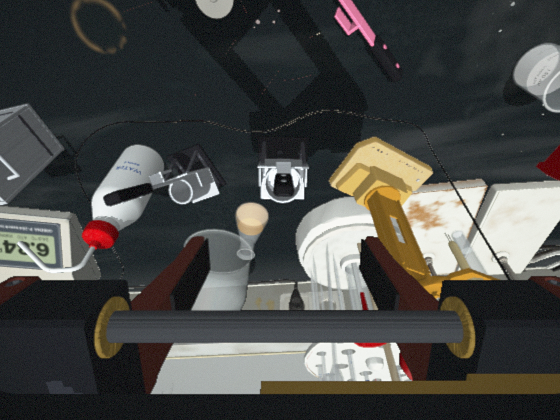

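The wrist view (upside down, robot side at the top) shows the wide dipper end-on at (170,283) with the grip toward the camera. The guessed yaw looks right. The slim dipper is at (185,165) and the wash bottle at (190,125). I'll refine in the dipper frame.

```bash
python3 - <<'E'
from h import *
np.set_printoptions(precision=1,suppress=True)
im=dict(np.load("w1.npz")); R=Rd(np.radians(-6),np.radians(25)); o=np.array([.6408,.2538,.0149])
w=cloud(im); q=((w-o)@R)*1000; c=im["color"].astype(int).max(-1)
def rep(n,m): 
    a=q[m]; print(n,len(a),"min",np.percentile(a,2,axis=0),"med",np.median(a,0),"max",np.percentile(a,98,axis=0)) if len(a) else print(n,0)
b=(abs(q[...,0]-20)<60)&(abs(q[...,1])<60)
rep("grip",b&(q[...,2]>130)&(q[...,2]<215)); rep("griptop",b&(q[...,2]>192)&(q[...,2]<215))
for lo in(136,150,165,180): rep(f"grip{lo}",b&(q[...,2]>lo)&(q[...,2]<lo+15))
rep("hook",b&(q[...,2]>100)&(q[...,2]<115)); 
rep("rim",b&(q[...,2]>38)&(q[...,2]<52)&(q[...,0]>0)); 
rep("lips",b&(q[...,2]>60)&(q[...,2]<95)&(abs(q[...,1])>25))
rep("cupin",b&(q[...,2]>-5)&(q[...,2]<20)&(q[...,0]>0)&(abs(q[...,1])<28))
rows,cols=np.where(b&(q[...,2]>25)); print(rows.min(),rows.max(),cols.min(),cols.max())
a=im["color"][130:220,240:330,::-1]; cv2.imwrite("pics/w1c.png",cv2.resize(a,None,fx=6,fy=6,interpolation=cv2.INTER_CUBIC))
# line-by-line across rim
for r in range(150,205,4):
    s=[(cc,q[r,cc].round().astype(int).tolist(),c[r,cc]) for cc in range(256,312,5) if not np.isnan(q[r,cc]).any() and b[r,cc]]
    print(r,s)
E
```

```text
grip 434 min [ -8.2  -9.9 146.6] med [ -5.2  -0.5 199.5] max [  6.3  10.  202.6]
griptop 275 min [ -7.5  -9.9 193.4] med [ -1.9  -0.5 200.8] max [  6.4   9.9 202.8]
grip136 14 min [ -7.4 -10.1 141.9] med [ -7.1  -0.1 145.9] max [ -5.8   8.7 149.7]
grip150 51 min [ -8.3 -10.2 151.1] med [ -7.3   0.5 157.9] max [ -4.6   9.8 164.8]
grip165 47 min [ -7.8 -10.7 165.6] med [ -7.2  -1.7 171.8] max [ -4.3   9.7 178.7]
grip180 57 min [ -8.4 -10.3 180.3] med [ -7.2  -0.5 187.1] max [ -4.8  10.1 194. ]
hook 194 min [-17.4 -10.1 107.4] med [ -9.9  -0.8 110.6] max [ -2.2   8.4 113.4]
rim 322 min [  3.6 -38.3  38.4] med [27.3 -5.2 46.2] max [56.3 34.4 48.2]
lips 86 min [-10.4 -36.6  60.1] med [ -5.5 -25.6  69.3] max [-2.5 34.7 77.3]
cupin 276 min [ 11.8 -27.1   0.5] med [ 30.1 -14.8   4.8] max [62.2 27.7 17. ]
147 419 0 559
150 [(256, [-19, -47, -8], np.int64(29)), (261, [-20, -38, 0], np.int64(35)), (266, [-20, -29, 1], np.int64(37)), (271, [-20, -21, 2], np.int64(34)), (276, [-20, -13, 1], np.int64(32)), (281, [-20, -5, 1], np.int64(32)), (286, [-20, 4, 0], np.int64(36)), (291, [-20, 12, 0], np.
[... 4770 characters left out ...]
.int64(56)), (291, [4, 8, 200], np.int64(25)), (296, [44, 19, 44], np.int64(186)), (301, [55, 30, 2], np.int64(251)), (306, [68, 42, -49], np.int64(44)), (311, [67, 51, -46], np.int64(46))]
198 [(256, [76, -53, -49], np.int64(49)), (261, [62, -40, 1], np.int64(173)), (266, [62, -31, 1], np.int64(255)), (271, [50, -20, 48], np.int64(251)), (276, [52, -12, 40], np.int64(101)), (281, [54, -5, 30], np.int64(98)), (286, [54, 4, 33], np.int64(97)), (291, [51, 11, 43], np.int64(175)), (296, [62, 21, 1], np.int64(253)), (301, [63, 30, 0], np.int64(253)), (306, [76, 42, -50], np.int64(36)), (311, [77, 52, -51], np.int64(41))]
202 [(281, [56, -4, 47], np.int64(230)), (286, [57, 3, 46], np.int64(164))]
```

View pics/w1c.png

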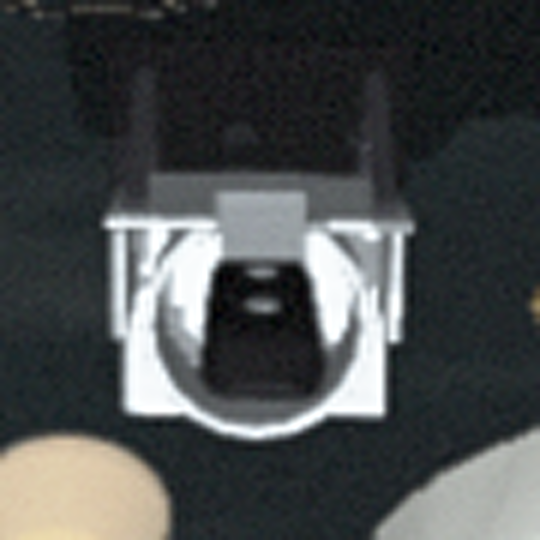

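The enlarged crop confirms the steel wide dipper: round 60 mm cup and hook strip, grip centred, pose good to about 2 mm. I'll grasp it, lift, and carry it to a hover over the wide jar.

```bash
cat >> h.py <<'E'
JAR=dict(wide=((.539,-.349),np.radians(-12.6),.0475),slim=((.5497,-.145),np.radians(6.6),.0375))
def rim_goal(n,dx=0,dy=0,dz=0): # upright dipper origin/rot hung on rim, offsets in jar frame
    (x,y),a,h=JAR[n]; R=Rd(a,0); return np.array([x,y,0])+R@np.array([-h+.006+dx,dy,.035+dz]),R
def grab(o,R):
    T=Rtool(R); ctrl.command_gripper(.55)
    ctrl.move_pose(tcp(o,R,back=.08),T); ctrl.move_linear(tcp(o,R),T,vel=.1)
    ctrl.command_gripper(0.); b=ctrl.observe(); print("grabbed",b["t"],b["opening"],b["ee_pos"],b["ft_force"])
    ctrl.move_linear(tcp(o,R)+[0,0,.13],T,vel=.15); b=ctrl.observe(); print("lifted",b["t"],b["opening"],b["ft_force"])
E
python3 - <<'E'
from h import *
np.set_printoptions(precision=4,suppress=True)
R=Rd(np.radians(-6),np.radians(25)); o=np.array([.6408,.2538,.0149])+R@[-.0022,-.0004,.0015]
G,RG=rim_goal("wide",dz=.235)
for p,r in((tcp(o,R),R),(tcp([.45,.2,.27],Rd(.2,0)),Rd(.2,0)),(tcp(G,RG),RG)): print(ctrl.inverse_kinematics(p,Rtool(r)))
grab(o,R)
r=Rd(.2,0); ctrl.move_pose(tcp([.45,.2,.27],r),Rtool(r)); print(ctrl.observe()["t"])
ctrl.move_pose(tcp(G,RG),Rtool(RG)); print(ctrl.observe()["t"])
G,RG=rim_goal("wide",dz=.13); ctrl.move_linear(tcp(G,RG),Rtool(RG),vel=.2)
ctrl.dwell(.2); im=ctrl.get_image("wrist"); save(im,"w2"); np.savez("w2.npz",**im)
b=ctrl.observe(); print(b["t"],b["opening"],b["ft_force"],b["ee_pos"]-tcp(G,RG))
E
```

```text
[ 0.4651  0.2865  1.8342 -0.3706  0.6809 -0.7515]
[ 0.2775  0.071   1.3329 -0.      1.7377 -1.4933]
[-0.7114  0.2546  1.1087 -0.      1.7783 -2.0623]
grabbed 5.3083 0.24462807084174518 [0.5773 0.2601 0.1518] [-2.5441 -0.8526  3.1061]
lifted 6.325 0.2466570980989219 [ 0.4619 -0.3863 -1.6454]
7.1
9.0583
9.9833 0.24823162319021294 [ 1.0142  0.1129 -1.7993] [ 0.0006 -0.0005  0.0015]
```

View pics/w2.png

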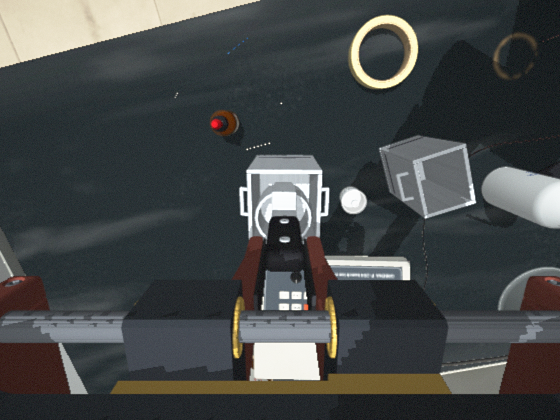

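The dipper hangs in the gripper above the wide jar. Its rim is at rows 155–210, cols 243–325, and the cup, hook and grip are at (185–240, 285). I'll measure the rim and hook in the same wrist frame.

```bash
cat >> h.py <<'E'
def check(n,im,dz):
    """in jar frame (mm, origin at expected rim mid-top): rim points and held hook/grip/cup points, via wrist cloud"""
    (x,y),a,h=JAR[n]; R=Rd(a,0); rim=np.array([x,y,.14])+R@[-h,0,0]
    w=cloud(im); q=(w-rim)@R*1000; hw=dict(wide=47,slim=33)[n]; H=2*h*1000
    f=lambda m,nm,k: print(nm,m.sum(),k, np.percentile(q[m],[3,50,97],axis=0).round(1).tolist() if m.any() else "")
    top=(abs(q[...,2])<6)&(abs(q[...,1])<hw+12)&(q[...,0]>-25)&(q[...,0]<H+25)
    f(top&(abs(q[...,0])<14)&(abs(q[...,1])<hw-8),"front edge","x")
    f(top&(abs(q[...,0]-H)<14)&(abs(q[...,1])<hw-8),"rear edge","x")
    s=top&(q[...,0]>8)&(q[...,0]<H-8)
    f(s&(q[...,1]>hw-14),"left edge","y"); f(s&(q[...,1]<-hw+14),"right edge","y")
    r=cv2.minAreaRect(q[top&(abs(q[...,2])<4)][:,:2].astype(np.float32)); print("rect",r)
    z=dz*1000
    c=(abs(q[...,1])<25)&(q[...,0]>-25)&(q[...,0]<25)
    f(c&(q[...,2]>z-3)&(q[...,2]<z+9),"hook top (exp x -9..6, y+-10, z %g)"%(z+4),"")
    f(c&(q[...,2]>z+30)&(q[...,2]<z+88)&(im["color"].max(-1)<70),"grip back (exp x 1)","")
    return q
E
python3 - <<'E'
from h import *
im=dict(np.load("w2.npz")); q=check("wide",im,.13)
for r in range(150,222,4): print(r,[q[r,c].round().astype(int).tolist() for c in (262,278,285,292,310)])
E
```

```text
front edge 312 x [[-3.4, -36.4, -4.6], [-1.6, 0.5, 1.2], [1.1, 36.6, 2.9]]
rear edge 15 x [[91.4, -27.4, -5.3], [92.3, 23.4, -0.5], [95.7, 27.7, 1.7]]
left edge 250 y [[10.5, 41.2, -3.6], [45.1, 43.4, 1.3], [82.5, 46.1, 2.7]]
right edge 256 y [[9.8, -47.4, -3.7], [46.1, -44.7, 1.4], [83.9, -42.6, 2.8]]
rect ((46.22123336791992, -0.7371292114257812), (93.86331176757812, 99.40411376953125), 89.63593292236328)
hook top (exp x -9..6, y+-10, z 134) 513  [[-9.1, -10.2, 129.6], [-2.1, -0.4, 135.4], [6.0, 8.7, 137.1]]
grip back (exp x 1) 848  [[0.5, -10.4, 169.1], [1.1, -0.2, 197.1], [3.5, 9.9, 217.2]]
150 [[-11, -38, -139], [-11, -11, -138], [-11, 1, -138], [-11, 12, -138], [-11, 42, -138]]
154 [[-5, -38, -141], [-5, -11, -140], [-5, 1, -139], [-5, 12, -138], [-5, 43, -139]]
158 [[-3, -35, -100], [-3, -10, -103], [-3, 1, -102], [-3, 12, -102], [-3, 40, -102]]
162 [[-4, -32, -59], [-3, -10, -60], [-3, 1, -61], [-3, 11, -61], [-3, 36, -61]]
166 [[-3, -30, -25], [-3, -9, -27], [-3, 1, -26], [-3, 10, -28], [-3, 34, -28]]
170 [[-3, -28, 1], [-3, -8, 1], [-3, 1, 1], [-3, 9, 1], [-3, 32, 1]]
174 [
[... 237 characters left out ...]
, -111]]
186 [[49, -39, -134], [-9, -6, 114], [-9, 0, 114], [-9, 7, 115], [44, 41, -109]]
190 [[56, -39, -134], [-9, -5, 129], [-9, 0, 129], [-9, 6, 129], [50, 41, -107]]
194 [[18, -26, 39], [-7, -5, 136], [-7, 0, 136], [-7, 6, 135], [56, 41, -104]]
198 [[17, -24, 61], [-4, -5, 135], [-4, 0, 136], [-4, 6, 136], [61, 41, -100]]
202 [[18, -24, 71], [0, -5, 134], [0, 0, 135], [0, 6, 135], [68, 41, -99]]
206 [[35, -27, 31], [3, -5, 135], [3, 0, 135], [3, 6, 135], [74, 41, -98]]
210 [[40, -27, 29], [6, -5, 137], [6, 0, 136], [6, 6, 137], [27, 27, 71]]
214 [[45, -27, 30], [6, -5, 148], [6, 0, 147], [6, 6, 146], [32, 27, 71]]
218 [[46, -26, 41], [1, -5, 171], [1, 0, 172], [1, 5, 171], [36, 27, 71]]
```

The dipper and rim agree to about 1 mm (rim −0.8 mm in x). Lowering with force guard.

```bash
cat >> h.py <<'E'
def hang(n,dx,dy):
    mv=lambda dz,v:(lambda g:ctrl.move_linear(tcp(*g),Rtool(g[1]),vel=v))(rim_goal(n,dx,dy,dz))
    mv(.10,.1); mv(.012,.1); ctrl.dwell(.2); f0=ctrl.observe()["ft_force"]; print("f0",f0,ctrl.observe()["ee_pos"]-tcp(*rim_goal(n,dx,dy,.012)))
    dz=.012
    while dz>-.008:
        dz-=.0015; mv(dz,.02); b=ctrl.observe(); df=b["ft_force"]-f0
        if np.linalg.norm(df)>2.5: break
    print("contact",dz,df,b["ee_pos"]-tcp(*rim_goal(n,dx,dy,0)),b["t"]); return mv
E
python3 - <<'E'
from h import *
np.set_printoptions(precision=4,suppress=True)
hang("wide",-.0008,-.0003)
b=ctrl.observe(); print(b["moment"],b["opening"])
im=ctrl.get_image("wrist"); save(im,"w3"); np.savez("w3.npz",**im); check("wide",im,0.)
E
```

```text
f0 [-0.2003 -0.1333 -0.1233] [ 0.0004 -0.0003  0.0007]
contact 2.168404344971009e-18 [-0.6023  1.426   7.4788] [ 0.0009 -0.0005  0.0016] 13.6667
[0.3263 0.1462 0.0292] 0.24911521743775114
front edge 954 x [[-10.6, -36.2, -4.9], [-2.6, -0.5, 1.9], [3.8, 36.0, 5.8]]
rear edge 362 x [[91.0, -19.2, -5.6], [92.2, -0.7, 0.6], [95.6, 18.7, 2.5]]
left edge 417 y [[9.6, 41.2, -4.8], [34.3, 43.3, 1.2], [62.3, 46.1, 2.4]]
right edge 432 y [[9.7, -47.4, -4.7], [36.0, -44.5, 1.1], [65.1, -42.5, 2.6]]
rect ((42.76682662963867, -0.8576011657714844), (94.2552261352539, 107.31143188476562), 89.56170654296875)
hook top (exp x -9..6, y+-10, z 4) 755  [[-10.6, -22.3, -1.9], [-2.5, -0.6, 4.8], [4.5, 22.0, 6.8]]
grip back (exp x 1) 811  [[-0.5, -10.1, 39.6], [0.1, -0.4, 67.4], [2.0, 9.3, 87.0]]
```

Contact is at the expected height, and the hook top reads 4.8 mm above the rim where 4 is expected with a bias of about +1. I'll release, back off upward and look.

```bash
python3 - <<'E'
from h import *
np.set_printoptions(precision=4,suppress=True)
ctrl.command_gripper(.45); p=ctrl.observe(); print(p["opening"],p["t"])
ctrl.move_linear(p["ee_pos"]+[0,0,.09],vel=.1)
im=ctrl.get_image("wrist"); save(im,"w4"); np.savez("w4.npz",**im); q=check("wide",im,0.)
for r in range(196,262,5): print(r,[q[r,c].round().astype(int).tolist() for c in (278,285,292)])
im=ctrl.get_image("side"); save(im,"s4"); print(ctrl.observe()["t"])
a=cv2.imread("pics/w4.png")[110:300,190:380]; b=cv2.imread("pics/s4.png")[130:260,240:370]
cv2.imwrite("pics/c4.png",np.hstack([cv2.resize(a,(390,390)),cv2.resize(b,(390,390),interpolation=cv2.INTER_CUBIC)]))
E
```

```text
0.44993067855480273 14.2167
front edge 519 x [[-10.5, -36.2, -5.0], [-2.1, 0.0, 1.9], [3.8, 35.6, 5.8]]
rear edge 395 x [[91.1, -36.7, -5.1], [92.5, -0.1, 0.7], [96.1, 36.5, 2.4]]
left edge 254 y [[9.5, 41.2, -5.1], [37.4, 43.2, 1.1], [67.5, 46.1, 2.6]]
right edge 246 y [[9.6, -47.4, -4.4], [36.1, -44.4, 1.2], [65.3, -42.5, 2.8]]
rect ((42.970157623291016, -0.6940116882324219), (93.92765808105469, 107.28336334228516), 89.47175598144531)
hook top (exp x -9..6, y+-10, z 4) 420  [[-10.5, -22.2, -1.8], [-2.1, 0.0, 4.9], [4.6, 22.3, 6.7]]
grip back (exp x 1) 284  [[0.6, -10.4, 40.4], [1.4, 0.1, 67.2], [3.1, 8.8, 87.1]]
196 [[1, -6, 59], [1, 1, 58], [1, 8, 57]]
201 [[1, -5, 74], [2, 1, 74], [1, 7, 75]]
206 [[2, -5, 88], [2, 1, 87], [2, 7, 87]]
211 [[4, -5, 94], [4, 1, 96], [4, 7, 95]]
216 [[8, -5, 96], [8, 1, 96], [8, 7, 97]]
221 [[12, -5, 96], [13, 1, 96], [12, 7, 96]]
226 [[91, -9, -103], [92, 1, -105], [92, 12, -105]]
231 [[92, -9, -84], [91, 1, -82], [92, 12, -85]]
236 [[92, -9, -64], [92, 1, -64], [92, 11, -64]]
241 [[92, -8, -47], [91, 1, -46], [92, 11, -47]]
246 [[91, -8, -30], [91, 1, -30], [92, 10, -30]]
251 [[91, -8, -14], [92, 1, -16], [91, 10, -15]]
256 [[92, -7, -1], [92, 1, -1], [93, 10, -3]]
261 [[169, -11, -140], [168, 1, -139], [168, 13, -138]]
15.3667
```

View pics/c4.png

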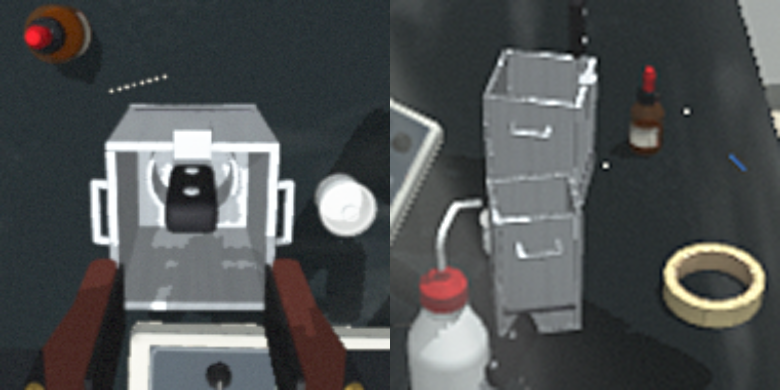

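The wide dipper hangs straight on the front rim at left (145,190), cup inside, with the grip upright. Next, the slim dipper.

```bash
python3 - <<'E'
from h import *
np.set_printoptions(precision=4,suppress=True)
b=ctrl.observe(); ctrl.move_linear(b["ee_pos"]+[0,0,.07],vel=.25)
g=np.array([.570,.076,.162]); R=Rd(np.radians(9.5),np.radians(30)); o=g-R@[.002,0,.168]; print("o",o)
ctrl.move_pose(tcp(o,R,back=.15),Rtool(R)); ctrl.dwell(.1)
im=ctrl.get_image("wrist"); save(im,"w5"); np.savez("w5.npz",**im); print(ctrl.observe()["t"],ctrl.observe()["qpos"])
q=((cloud(im)-o)@R)*1000
def rep(n,m):
    a=q[m]; print(n,len(a),np.percentile(a,[2,50,98],axis=0).round(1).tolist() if len(a) else "")
b=(abs(q[...,0]-15)<45)&(abs(q[...,1])<45)
for lo in(138,152,166,180): rep(f"grip{lo} (x -5,y+-11)",b&(q[...,2]>lo)&(q[...,2]<lo+14)&(q[...,0]<3))
rep("top (z 200)",b&(q[...,2]>193)&(q[...,2]<215)); rep("hook (x -15..0,z 109)",b&(q[...,2]>103)&(q[...,2]<115))
rep("rim (x..40,y+-20,z65)",b&(q[...,2]>60)&(q[...,2]<70)&(q[...,0]>0)&(abs(q[...,1])<25)); rep("plate (y+-27)",b&(q[...,2]>60)&(q[...,2]<95)&(abs(q[...,1])>20)&(abs(q[...,1])<35)&(q[...,0]<3))
a=cv2.imread("pics/w5.png")[120:250,200:370]; cv2.imwrite("pics/c5.png",cv2.resize(a,None,fx=4,fy=4,interpolation=cv2.INTER_CUBIC))
E
```

```text
o [0.6511 0.0896 0.0155]
17.45 [-0.1304 -0.1464  2.0108  0.2074  0.7828 -1.9763]
grip138 (x -5,y+-11) 29 [[-6.9, -8.7, 140.2], [-5.6, 3.6, 147.1], [-3.0, 11.8, 151.4]]
grip152 (x -5,y+-11) 58 [[-6.4, -7.9, 152.6], [-5.5, 2.4, 158.2], [1.0, 11.5, 165.7]]
grip166 (x -5,y+-11) 48 [[-6.3, -9.9, 166.5], [-5.5, 1.1, 173.5], [-2.8, 10.1, 179.8]]
grip180 (x -5,y+-11) 70 [[-6.6, -11.0, 180.2], [-5.4, 0.1, 187.3], [-0.4, 9.6, 193.8]]
top (z 200) 285 [[-5.8, -12.2, 193.4], [0.0, -2.0, 199.4], [7.8, 8.2, 201.2]]
hook (x -15..0,z 109) 300 [[-15.9, -43.9, 103.8], [-6.4, -2.5, 109.5], [27.3, 11.8, 114.5]]
rim (x..40,y+-20,z65) 52 [[1.9, -7.1, 60.6], [25.0, 20.6, 65.9], [36.3, 24.8, 67.8]]
plate (y+-27) 47 [[-10.3, 21.0, 60.9], [-6.2, 26.7, 70.4], [-2.9, 32.3, 76.7]]
```

View pics/c5.png

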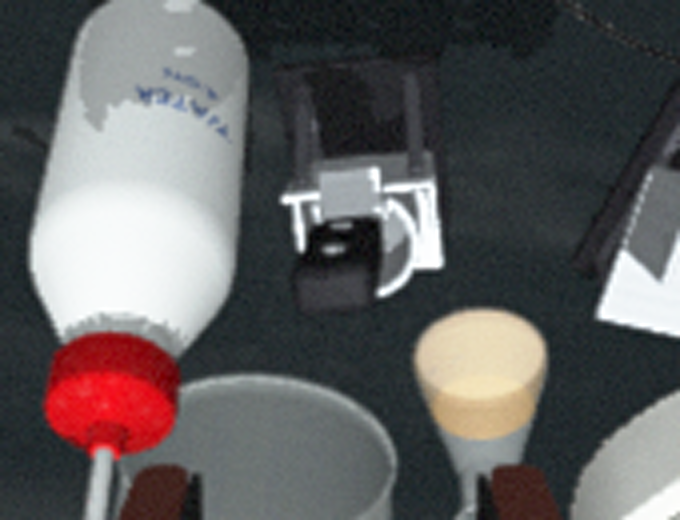

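The crop shows the slim dipper at (340,250) with its grip end tilted left. My yaw guess is off by about 7°, so I'll refine it with the same picture.

```bash
python3 - <<'E'
from h import *
im=dict(np.load("w5.npz")); W=cloud(im); dark=im["color"].max(-1)<75
R0=Rd(np.radians(9.5),np.radians(30)); o0=np.array([.6511,.0896,.0155]); g=o0+R0@np.array([.0015,-.0007,.1675])
for d in (13,15,16.8,18.5):
    R=Rd(np.radians(d),np.radians(30)); o=g-R@[.002,0,.168]; q=((W-o)@R)*1000; out=[]
    b=(abs(q[...,1])<16)&(q[...,0]<25)&(q[...,0]>-22)
    for n,lo,hi in(("hook",106,114),("g1",140,152),("g2",152,166),("g3",166,180),("g4",180,194),("top",196,206)):
        a=q[b&(q[...,2]>lo)&(q[...,2]<hi)]; p=np.percentile(a,[3,50,97],axis=0)
        out.append((n,len(a),"ymid",round((p[0,1]+p[2,1])/2,1),"yw",round(p[2,1]-p[0,1],1),"x",p[:,0].round(1).tolist(),"z",p[1,2].round(1)))
        if n in("hook","top"): out[-1]+=("tilt",round(np.degrees(np.arctan(np.polyfit(a[:,1],a[:,0],1)[0])),1),)
    print(d,o.round(4)); [print("  ",*x) for x in out]
    c=(abs(q[...,1])<45)&(q[...,0]>-12)&(q[...,0]<0)&(q[...,2]>70)&(q[...,2]<82); a=q[c]; print("   plate top y",np.percentile(a[:,1],[2,98]).round(1), "x tilt",np.polyfit(a[:,1],a[:,0],1)[0].round(3))
E
```

```text
13 [0.6501 0.0938 0.0148]
   hook 195 ymid 2.3 yw 18.6 x [-14.9, -7.3, -0.0] z 109.9 tilt -0.1
   g1 28 ymid 2.1 yw 19.9 x [-6.2, -4.8, -1.9] z 146.9
   g2 58 ymid 2.2 yw 19.6 x [-5.8, -4.9, 1.6] z 158.5
   g3 46 ymid 1.4 yw 20.3 x [-5.4, -4.9, 1.6] z 172.6
   g4 70 ymid 1.2 yw 19.5 x [-6.0, -4.9, 0.1] z 187.0
   top 270 ymid -0.3 yw 20.2 x [-4.8, 1.1, 7.8] z 200.0 tilt -2.1
   plate top y [-37.3  30.3] x tilt 0.004
15 [0.6494 0.0966 0.0148]
   hook 195 ymid 1.6 yw 18.8 x [-14.8, -7.4, 0.0] z 109.8 tilt 0.6
   g1 28 ymid 1.9 yw 19.8 x [-6.1, -4.9, -1.5] z 146.8
   g2 57 ymid 2.1 yw 19.5 x [-5.8, -4.9, 2.0] z 158.5
   g3 48 ymid 1.5 yw 20.0 x [-5.3, -5.0, 1.6] z 172.6
   g4 71 ymid 1.7 yw 19.3 x [-6.0, -4.9, 0.5] z 187.4
   top 270 ymid 0.2 yw 20.0 x [-4.7, 1.0, 7.7] z 200.0 tilt -1.0
   plate top y [-36.8  28.8] x tilt 0.013
16.8 [0.6487 0.0991 0.0148]
   hook 195 ymid 0.9 yw 18.9 x [-14.9, -7.4, 0.0] z 109.8 tilt 1.1
   g1 28 ymid 1.7 yw 19.7 x [-6.0, -4.9, -1.2] z 146.8
   g2 56 ymid 2.0 yw 19.5 x [-5.8, -4.9, 2.3] z 158.4
   g3 50 ymid 1.7 yw 19.8 x [-5.2, -4.9, 1.6] z 172.6
   g4 69 ymid 2.1 yw 19.2 x [-6.0, -4.9, 0.8] z 187.4
   top 270 ymid 0.7 yw 19.9 x [-4.7, 1.0, 7.6] z 200.0 tilt -0.1
   plate top y [-39.9  27.4] x tilt 0.039
18.5 [0.6479 0.1014 0.0148]
   hook 195 ymid 0.3 yw 18.8 x [-14.8, -7.3, 0.1] z 109.7 tilt 1.6
   g1 28 ymid 1.4 yw 19.6 x [-6.0, -4.9, -0.9] z 146.7
   g2 56 ymid 2.0 yw 19.3 x [-5.8, -4.8, 2.6] z 158.4
   g3 52 ymid 1.8 yw 19.6 x [-5.2, -4.8, 1.5] z 172.9
   g4 67 ymid 2.5 yw 19.0 x [-6.0, -4.8, 1.1] z 187.6
   top 270 ymid 1.2 yw 19.8 x [-4.8, 1.1, 7.6] z 199.9 tilt 0.9
   plate top y [-39.2  26.1] x tilt 0.047
```

```bash
python3 - <<'E'
from h import *
np.set_printoptions(precision=4,suppress=True)
R=Rd(np.radians(14.5),np.radians(30)); o=np.array([.6496,.0959,.0148])+R@[0,.0012,0]; print(o)
w=cloud(dict(np.load("side0.npz"))).reshape(-1,3); w2=cloud(dict(np.load("top0.npz"))).reshape(-1,3); w=np.r_[w,w2]
q=(w-o)@R*1000; m=(w[:,1]<.06)&(w[:,1]>-.08)&(abs(w[:,0]-.6)<.1)&(w[:,2]>.02)
for lo,hi in((140,180),(180,230),(230,300)):
    a=q[m&(q[:,2]>lo)&(q[:,2]<hi)]
    print(lo,hi,len(a),"fingers |x|<20 ymax",a[abs(a[:,0]-2)<20][:,1].max(initial=-999),"|x|<45",a[abs(a[:,0])<45][:,1].max(initial=-999),"|x|<95",a[abs(a[:,0])<95][:,1].max(initial=-999),"xmin",a[:,0].min(initial=999))
G,RG=rim_goal("slim",dz=.235); r=Rd(0.05,0)
for p,rr in((tcp(o,R),R),(tcp(o,R)+[0,0,.13],R),(tcp([.45,.05,.27],r),r),(tcp(G,RG),RG)): print(ctrl.inverse_kinematics(p,Rtool(rr)))
E
```

```text
[0.6493 0.0971 0.0148]
140 180 402 fingers |x|<20 ymax -55.53690274450762 |x|<45 -51.548912066566736 |x|<95 -51.548912066566736 xmin -3.246004359531144
180 230 121 fingers |x|<20 ymax -127.00404481894284 |x|<45 -104.93039973249817 |x|<95 -67.37254475188031 xmin 16.212052769882277
230 300 0 fingers |x|<20 ymax -999.0 |x|<45 -999.0 |x|<95 -999.0 xmin 999.0
[-0.1135  0.1743  2.0812  0.4451  0.4293 -2.301 ]
[-0.1135 -0.0116  1.8956  0.2576  0.78   -2.077 ]
[-0.0417  0.0056  1.4017 -0.      1.7342 -1.6625]
[-0.4054  0.148   1.2444 -0.      1.7492 -2.0914]
```

The wash bottle is clear of the fingers (≥51 mm vs 38 mm). Grasping the slim dipper.

```bash
python3 - <<'E'
from h import *
np.set_printoptions(precision=4,suppress=True)
R=Rd(np.radians(14.5),np.radians(30)); o=np.array([.6493,.0971,.0148])
grab(o,R)
r=Rd(.15,0); ctrl.move_pose(tcp([.45,.10,.27],r),Rtool(r))
G,RG=rim_goal("slim",dz=.235); ctrl.move_pose(tcp(G,RG),Rtool(RG))
G,RG=rim_goal("slim",dz=.13); ctrl.move_linear(tcp(G,RG),Rtool(RG),vel=.2)
ctrl.dwell(.2); im=ctrl.get_image("wrist"); save(im,"w6"); np.savez("w6.npz",**im)
b=ctrl.observe(); print(b["t"],b["opening"],b["ft_force"],b["ee_pos"]-tcp(G,RG))
q=check("slim",im,.13)
for r in range(150,230,4): print(r,[q[r,c].round().astype(int).tolist() for c in (278,285,292)])
E
```

```text
grabbed 19.7 0.2534734493611601 [0.5787 0.0788 0.1453] [-2.2416 -1.2732  3.1883]
lifted 20.7167 0.2509379423380982 [ 0.6135  0.0594 -2.1206]
23.5583 0.24730678730877098 [ 0.1797 -0.4175 -1.6246] [ 0.0008 -0.0002  0.0014]
front edge 196 x [[-4.0, -22.8, -2.2], [-1.5, 0.8, 1.1], [1.2, 23.3, 2.8]]
rear edge 30 x [[71.0, -24.4, -5.3], [72.7, -21.6, 0.7], [76.0, 24.5, 2.2]]
left edge 173 y [[10.0, 27.9, -2.5], [34.7, 30.2, 1.3], [64.6, 32.7, 2.7]]
right edge 183 y [[9.9, -33.0, -3.3], [37.5, -30.4, 1.2], [65.3, -28.1, 2.5]]
rect ((36.12281799316406, -0.11724853515625), (65.9976577758789, 79.8980484008789), 89.53755950927734)
hook top (exp x -9..6, y+-10, z 134) 509  [[-9.4, -8.3, 130.0], [-2.3, 0.7, 136.2], [5.8, 10.5, 138.0]]
grip back (exp x 1) 855  [[-1.1, -9.7, 169.6], [0.9, 1.3, 197.9], [3.8, 11.3, 217.2]]
150 [[-11, -11, -138], [-11, 1, -140], [-11, 13, -138]]
154 [[-5, -11, -139], [-5, 1, -140], [-5, 13, -138]]
158 [[-4, -10, -98], [-4, 1, -98], [-4, 12, -97]]
162 [[-4, -9, -58], [-4, 1, -56], [-4, 11, -57]]
166 [[-4, -8, -22], [-4, 1, -23], [-4, 10, -23]]
170 [[-3, -8, 2], [-3, 1, 1], [-3, 10, 1]]
174 [[28, -11, -134], [28, 1, -133], [28, 13, -132]]
178 [[35, -11, -134], [35, 1, -134], [35, 13, -134]]
182 [[42, -11, -133], [6, 1, 30], [6, 9, 32]]
186 [[-9, -5, 115], [-9, 1, 117], [-10, 7, 117]]
190 [[-9, -5, 129], [-9, 1, 131], [-10, 7, 132]]
194 [[-8, -5, 137], [-7, 1, 136], [-7, 6, 136]]
198 [[-4, -5, 135], [-4, 1, 136], [-4, 6, 137]]
202 [[-1, -5, 137], [0, 1, 135], [-1, 6, 137]]
206 [[3, -5, 137], [3, 1, 137], [3, 6, 137]]
210 [[6, -5, 138], [6, 1, 139], [5, 6, 139]]
214 [[6, -5, 149], [6, 1, 149], [5, 6, 150]]
218 [[1, -4, 173], [1, 1, 172], [1, 6, 172]]
222 [[1, -4, 180], [0, 1, 182], [0, 5, 182]]
226 [[1, -4, 188], [1, 1, 188], [1, 5, 188]]
```

View pics/w6.png

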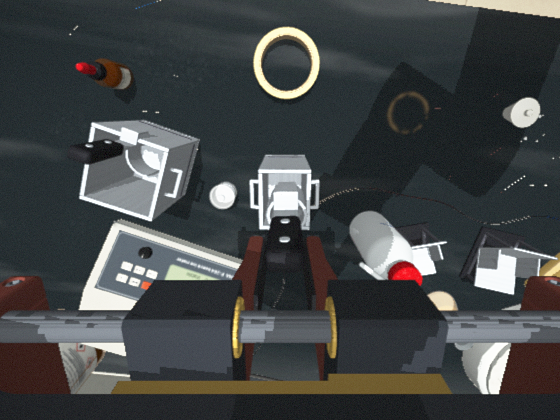

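The slim dipper is held over its jar (rim at rows 155–225, cols 260–312), and the wide dipper hangs undisturbed at (145,125). Lowering with a −1 mm correction in x and y.

```bash
python3 - <<'E'
from h import *
np.set_printoptions(precision=4,suppress=True)
hang("slim",-.001,-.0011)
im=ctrl.get_image("wrist"); save(im,"w7"); check("slim",im,0.); b=ctrl.observe(); print(b["ft_force"],b["moment"],b["t"])
E
```

```text
f0 [-0.0274 -0.2333 -0.8896] [ 0.0004 -0.0002  0.0007]
contact 2.168404344971009e-18 [-0.306   0.1637  5.5004] [ 0.0007 -0.0001  0.0007] 27.2417
front edge 696 x [[-11.3, -22.6, -4.6], [-3.2, -0.2, 3.7], [3.3, 23.1, 5.9]]
rear edge 343 x [[70.8, -17.3, -5.7], [71.9, -0.2, 0.8], [75.7, 16.0, 2.4]]
left edge 189 y [[9.0, 27.9, -4.3], [21.0, 30.2, 1.2], [34.9, 32.8, 2.5]]
right edge 179 y [[8.5, -32.8, -4.9], [19.8, -30.1, 1.3], [31.5, -28.0, 2.6]]
rect ((32.38621520996094, -0.13070297241210938), (66.14429473876953, 88.2560806274414), 89.47660827636719)
hook top (exp x -9..6, y+-10, z 4) 749  [[-11.2, -21.8, -1.4], [-2.7, 0.6, 4.9], [3.9, 22.4, 6.8]]
grip back (exp x 1) 861  [[-1.3, -10.5, 39.4], [-0.6, -0.2, 67.8], [1.9, 9.7, 87.1]]
[0.1919 1.0391 5.4233] [ 0.237   0.095  -0.0413] 27.2917
```

```bash
python3 - <<'E'
from h import *
np.set_printoptions(precision=4,suppress=True)
ctrl.command_gripper(.45); p=ctrl.observe()
ctrl.move_linear(p["ee_pos"]+[0,0,.10],vel=.1); ctrl.dwell(.3)
im=ctrl.get_image("wrist"); save(im,"w8"); q=check("slim",im,0.)
for r in range(170,245,5): print(r,[q[r,c].round().astype(int).tolist() for c in (278,285,292)])
p=ctrl.observe(); ctrl.move_linear(p["ee_pos"]+[-.06,0,.06],vel=.2); ctrl.move_j([.9,0,1.5,0,1.6,-1.0])
t=ctrl.get_image("top"); save(t,"t8"); s=ctrl.get_image("side"); save(s,"s8"); print(ctrl.observe()["t"])
a=cv2.imread("pics/w8.png")[110:300,190:380]; b=cv2.imread("pics/s8.png")[100:260,230:390]
cv2.imwrite("pics/c8.png",np.hstack([cv2.resize(a,(390,390)),cv2.resize(b,(390,390),interpolation=cv2.INTER_CUBIC)]))
# depth change vs start, top view: new cloud of both dippers' grips
w=cloud(t).reshape(-1,3); c=t["color"].reshape(-1,3).max(1)
for n in JAR:
    (x,y),a,h=JAR[n]; l=(w-[x,y,.14])@Rd(a,0)*1000; l[:,0]+=h*1000
    m=(abs(l[:,0])<30)&(abs(l[:,1])<30)&(l[:,2]>28)&(l[:,2]<110); print(n,m.sum(),l[m].min(0).round(),l[m].mean(0).round(1),l[m].max(0).round())
a0=cv2.imread("pics/top0.png")[130:310,120:420]; a1=cv2.imread("pics/t8.png")[130:310,120:420]
cv2.imwrite("pics/t8c.png",cv2.resize(a1,None,fx=2.66,fy=2.66,interpolation=cv2.INTER_CUBIC))
E
```

```text
front edge 353 x [[-11.0, -22.6, -2.7], [-3.0, 0.4, 4.2], [4.1, 22.3, 5.9]]
rear edge 237 x [[70.8, -22.7, -5.3], [72.2, 1.6, 0.9], [76.3, 23.5, 2.5]]
left edge 218 y [[9.7, 27.8, -2.2], [37.5, 30.0, 1.3], [64.6, 32.7, 2.9]]
right edge 222 y [[9.9, -32.9, -3.9], [36.5, -30.2, 1.3], [64.2, -28.0, 2.6]]
rect ((32.657081604003906, -0.0540771484375), (66.06626892089844, 87.64104461669922), 89.49797821044922)
hook top (exp x -9..6, y+-10, z 4) 393  [[-10.8, -22.5, -1.4], [-2.9, 0.4, 4.8], [4.1, 22.2, 6.9]]
grip back (exp x 1) 244  [[0.2, -9.2, 41.6], [0.9, 0.2, 66.1], [2.1, 9.5, 87.2]]
170 [[-11, -8, 1], [-11, 0, -1], [-11, 8, -2]]
175 [[-6, -7, 6], [-6, 0, 5], [-6, 8, 6]]
180 [[-1, -8, 6], [-1, 0, 6], [0, 8, 4]]
185 [[4, -7, 10], [4, 0, 10], [4, 8, 10]]
190 [[0, -7, 49], [0, 0, 51], [0, 7, 49]]
195 [[1, -6, 67], [1, 0, 68], [1, 7, 67]]
200 [[1, -6, 83], [1, 0, 83], [1, 6, 83]]
205 [[3, -6, 94], [3, 0, 94], [3, 6, 95]]
210 [[7, -6, 96], [6, 0, 96], [6, 6, 97]]
215 [[11, -6, 95], [11, 0, 96], [11, 6, 96]]
220 [[71, -9, -62], [72, 1, -63], [71, 10, -62]]
225 [[71, -9, -42], [71, 0, -41], [71, 10, -42]]
230 [[71, -9, -24], [71, 0, -23], [71, 9, -24]]
235 [[71, -8, -7], [71, 0, -6], [71, 9, -7]]
240 [[74, -8, 3], [75, 0, 1], [75, 9, 1]]
32.1083
wide 60 [  0. -12.  32.] [ 6.2  0.6 77.9] [ 16.  10. 100.]
slim 50 [  0. -10.  39.] [ 6.   0.5 83.3] [15. 10. 98.]
```

View pics/c8.png

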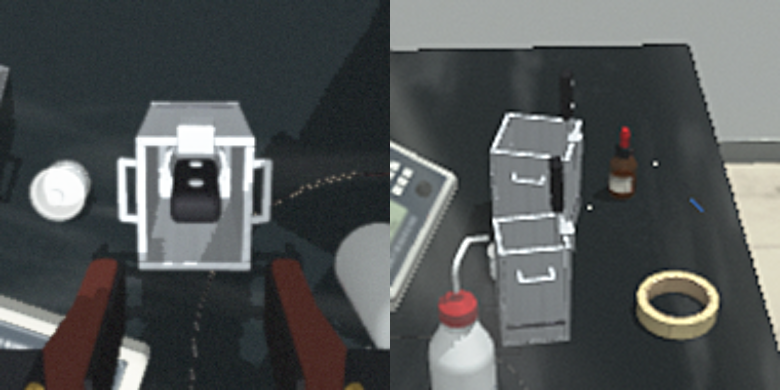

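View pics/t8c.png

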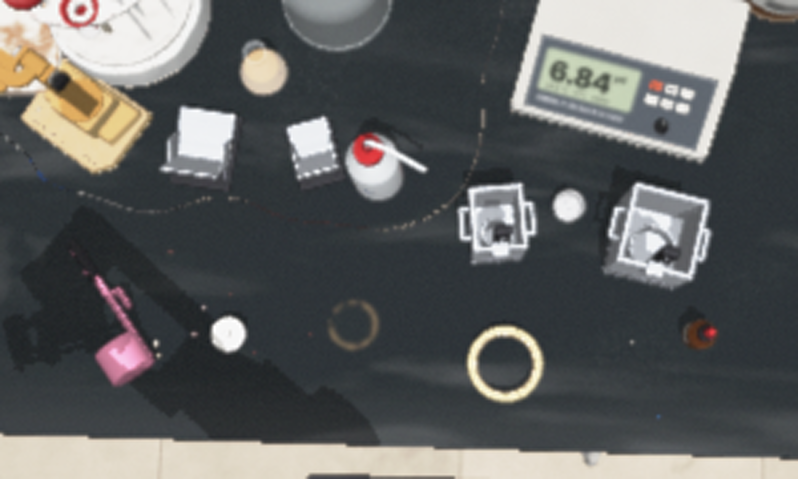

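Both dippers hang upright on their front rims (slim at crop (500,240), wide at (660,255)). Both stands are empty, everything else is where it was, and the robot is clear. I'm handing in.

```bash
python3 -c "
from rig import ctrl
print(ctrl.observe()['t']); ctrl.job_done()"
```

```text
32.1083
the job is handed in; nothing more can be done
```

Both dippers are hung and the job is handed in at 32 s of the 67 s allowed. I took the steel wide dipper, then the slim one, from their stands. Each was lowered with a force check onto the front rim of its own jar and released; contact was about 5–8 N.

- **Hooks and hang:** In the last checks both hooks sat on the rim within about 1 mm. Their tops read 4.8–4.9 mm above it, where 4 mm plus about 1 mm of camera bias is expected. The handles were upright to within about 1–2° and centred on the rim, with cups inside and hooks outside.
- **Other things:** By eye against the first picture, the bystanders and the pink look-alike have not moved. The arm touches nothing.
- **Disagreements:** My first yaw guess for the slim dipper was about 5° off, and I corrected it from the wrist camera before grasping. The resting wrist force drifted by about 1.5 N between readings. No other check failed.

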